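# Roll the canister trolley under the capping head

## Task

Roll the almost frictionless canister trolley along its rails until the cap of its middle canister is under the capping head, brake it there and leave it standing by itself, hand clear, for about three seconds. Move it only by its sprung yoke: fingers between the two cheeks, push gently on one to go and on the other to brake, and never pinch. It must not hit the stop at the far end or exceed 0.25 m/s; do not touch its tray or canisters, and leave the other things where they are.

Things in the scene. Friction and masses are not known exactly. Their poses are not given: they have to be found in the camera images.
- rail: Fixed plywood base 160 x 800 mm, 12 mm thick, with two aluminium rails and a dark end stop 75 mm high at each end. Origin: centre of the base, on the table; z up, y along the rails. The trolley starts at rest near the +y end and travels towards -y of this frame.
- far_stop (a point): Where the trolley's origin is when the trolley strikes the far (-y) stop: rail frame y = -0.220 m, on the table plane and the rails' centreline. (It meets the near stop at y = +0.220 m.)
- trolley: Rolling trolley, moves along the rail's y only, axes parallel to the rail's. Origin: on the table plane and the rails' centreline, under the middle canister. Mass with load about 3 kg (hidden, 2.1 to 4.3). Very small rolling resistance, about 0.12 N per m/s (it coasts for 20 s and more) plus 0.002 N; rails level.
- tray: Aluminium tray 130 (x) x 300 (y) mm fixed on the trolley, rim 85 mm above the table, with three fixed green canisters 80 x 72 mm, 90 mm apart along y; blue caps 36 mm wide, tops 203 mm above the table. Origin and axes as the trolley's. A guide rod with springs runs along its -x side, lugs out to 98 mm from the centreline. Not to be touched.
- yoke: Grey sprung yoke on the trolley's -x side: two upright cheeks, each 85 (x) x 36 (y) x 64 (z) mm, 130 mm apart between inner faces, open above, below and to -x, joined by a bar whose face is 47 mm to +x of the origin. Origin: mid-gap, 30 mm inside the cheeks' -x ends, 80 mm above the table (cheek tops 112 mm); axes as the rail's. Unloaded: 145 mm to -x of the trolley's origin, same y.
- push_face (a point): Point at origin height on the inner face of the yoke's -y cheek, the one to push for going forward; the braking face is 130 mm to +y of it. The yoke slides along y on the trolley, 40 mm either way, on springs of 60 N/m (yoke 0.06 kg, damping 0.6 N s/m): shifted by d it drives the trolley with 60 x d N. The spring gives the energy back: off a standing finger the trolley bounces.
- stand: Fixed capping stand: aluminium column on the +x side of the rails, arm over the rails, black round capping head 44 mm wide, underside 226 mm above the table. Origin: on the table plane under the head's axis, on the rails' centreline; axes as the rail's. This is the mark: the trolley's origin has to come here. It lies 60 to 130 mm before far_stop.
- tape: Loose roll of tape lying on the table between robot and rails, 96 mm diameter, 48 mm high. Origin: centre of its underside. Leave alone.
- capbox: Loose cardboard box of spare caps between robot and rails, 110 x 150 mm, 50 mm high. Origin: centre of its underside. Leave alone.
- brush: Loose brush lying on the table between robot and rails, 150 mm long, about 30 mm high. Leave alone.
- bottle: Loose amber bottle to the right, on the robot's side of the rails' far end, 64 mm diameter, 150 mm high. Leave alone.
- mug: Loose white mug to the left, on the robot's side of the rails' near end, 80 mm diameter, 90 mm high. Leave alone.

How it is judged:
On the way:
1. the trolley stands at rest under the capping head by itself for 2.5 s (y of trolley in the frame of stand between -0.014 and 0.014 m and linear speed of trolley below 0.006 m/s and contact force between each of the arm, the fingers and yoke below 0.05 N), for 2.5 s.
At the end, for the whole second after the job is handed in: The trolley's origin is within 14 mm of the stand's origin along the rails, slower than 6 mm/s, touched by nothing; it has stood so for 2.5 s (y of trolley in the frame of stand between -0.014 and 0.014 m and linear speed of trolley below 0.006 m/s).
It fails at once if the trolley strikes the far stop (y of trolley in the frame of rail below -0.218 m).
It fails at once if the trolley runs faster than 0.25 m/s (linear speed of trolley above 0.25 m/s).
It fails at once if the yoke is pinched or pushed with more than 15 N (contact force between any of the fingers, the arm and yoke above 15 N).
It fails at once if the robot touches the tray or the canisters (contact force between any of the fingers, the arm and tray above 1 N).
It fails at once if a bystander is moved by more than 30 mm (distance of any of tape, capbox, brush, bottle, mug from where it was at the start of the episode above 0.03 m).
It also fails if it takes over 51 s, if anything falls off the work surface, if the arm or the gripper's body presses on something with over 40 N, if the wrist force passes 120 N, or if a joint passes its speed limit or range.

## Robot

A 6-joint arm with a two-finger parallel gripper is mounted at the origin on the work surface. World frame = base frame: x ahead of the robot, y to its left, z up, the work surface at z = 0. Lengths are in m, angles in rad, forces in N, time in s.
With the tool pointing down it reaches from about 0.3 to 0.875 m from the base axis. Payload 6.4 kg.
Tool frame: the origin (TCP) lies midway between the tips of the shut fingers; the grasp point (between the pads) lies 19 mm behind it; z points along the fingers, y is the line along which they close (so a half turn about z gives the same grasp; the last joint's range is limited). The gripper opens to 85 mm and grips with 20 to 120 N. Pads are 22 mm wide; open, the fingers measure 114 mm over their backs; the gripper's body (76 mm by 85 mm) begins 54 mm behind the grasp point. The pads swing forward as they close: fully open they stand 13 mm farther back than shut.
Start: joints at [0.917, 0.181, 1.607, -0, 1.354, -0.206], TCP at [0.249, 0.518, 0.198] pointing down, gripper open.
Joint ranges: [-2.99, 2.99], [-0.89, 2.07], [0.3, 2.58], [-1.14, 4.28], [0, 2.63], [-3.12, 3.12]. Speed limits (rad/s): [2.57, 2.57, 3.01, 3.14, 3.14, 3.14].

## Interface

Orientations are given as a unit quaternion [x, y, z, w].
In Python, from workcell import r gives the robot as it stands.
- The arm moves only by the tool apply_moves, never from a script. Its argument "increments" is a list of rows, each a list of 6 numbers: the shift along the tool's x, y, z scaled (see below), then the turn, a rotation vector about the tool's x, y, z scaled (see below). A call has 1 to 5 rows; each row is the pose to reach, as a shift and turn from the pose commanded when the call began, along the tool's axes at that moment, turning the shorter way round; what a row does not reach only later rows make up. The controller multiplies each number of a shift by 0.2 m and each number of a turn by pi rad. A row lasts 1/10 s, in which the tool goes at most 50 mm and 8.59 degrees, less where a joint would pass 70% of its speed; a pose out of reach is approached as far as the arm can. A call with a number of a shift or a turn outside -1 to 1 is refused whole. A call with a gripper value outside its range is refused whole. "hand" is the finger opening in mm, from 0 to 85.4, set as the call begins (left out, the last holds). The fingers move at their own pace and stop on an object; the grip force is fixed at half the most. Time passes only in rows, so rows that repeat a pose let the fingers close. It gives the time, the measured TCP pose, the force, the opening and the grip force at its end, in the units of the state.
- r.read_state(): the state, without advancing time (a new reading comes with each control period).
- r.capture(name): name is "side" or "top" or "wrist"; returns a dict with "image" (400x640x3 uint8, red, green, blue), "fx", "fy", "cx", "cy" (pixels), "dist" ([k1, k2, p1, p2, k3] as OpenCV has them; the pictures are not rectified), "eye" and "orientation" of the camera in the world; the wrist camera has in their place "hand_eye" (4x4, takes a point from camera to tool coordinates, whose origin is the TCP and whose axes are the flange's). Camera axes: x right, y up, looking along -z (the intrinsics and any distortion apply to the point x, -y, -z); pixel columns grow to the right and rows downward; lengths in m; the calibration is good to about 2 mm. A picture is of the moment at which its call begins: read the wrist's pose just before it. There is no depth.
- r.finish_job(): hands the job in; it is judged then, once.
The state is a dict: "time": time; "joint_positions": joint angles; "joint_velocities": joint speeds; "joint_efforts": joint torques, N m; "eef_pos": TCP position; "eef_rot": TCP orientation; "contact_force": force on the tool from outside, world axes, zero at the start; "moment": the same for the moment, N m; "finger_gap": opening from 0.0 (shut) to 1.0 (fully open); "grip_force": force on a finger pad.
Only numpy, scipy, OpenCV 4.12 (cv2) and the standard library are available. Lean on these libraries where they do the work, as an engineer would, in place of code of your own. Each camera call takes 0.05 s, during which the arm holds its last target. There are 200 camera calls.

## Working session

There is one attempt and no reset: what is moved stays moved. The work goes in short steps, Python scripts to look and compute and a tool call to move; the robot and the scene stay as the last step left them, time stands still between calls to the robot, and variables do not carry over. Pictures are saved under pics/ and viewed, at most 10 in all, crops included, and the job is handed in when it is done.

Besides the shell and the picture viewer there is one more tool, called after "Call:" as name([rows], argument=value, ...), one row to a line, values as JSON. apply_moves: Moves the arm, as the interface text tells. Its arguments: {"type":"object","properties":{"increments":{"type":"array"},"hand":{"type":"number"}},"required":["increments"]}

```bash
ls; mkdir -p pics; python3 - <<'E'
from workcell import r
import cv2,json
s=r.read_state();print(s)
for n in("side","top"):
    c=r.capture(n);cv2.imwrite(f"pics/{n}0.png",c["image"][:,:,::-1]);print({k:v for k,v in c.items() if k!="image"})
E
```

```text
pics
{'time': 0.0, 'joint_positions': array([ 9.16673645e-01,  1.81523175e-01,  1.60802945e+00,  1.26530084e-05,
        1.35378005e+00, -2.06288462e-01]), 'joint_velocities': array([ 2.03381712e-03, -6.23980070e-05,  5.53006533e-04,  3.62749739e-04,
        1.57500633e-03, -1.77371686e-03]), 'joint_efforts': array([ 5.53187942e-05, -4.44885886e+01, -3.51329756e+01, -3.20860863e-04,
        9.17252357e-03,  9.62491953e-06]), 'eef_pos': array([0.24857744, 0.51781425, 0.19718388]), 'eef_rot': array([ 2.22051886e-01,  9.75034462e-01, -7.88155288e-04, -3.68456897e-04]), 'contact_force': array([ 0.69859813, -0.32250963,  0.48036289]), 'moment': array([-0.02782113,  0.00253624, -0.01058348]), 'grip_force': 0.0, 'finger_gap': 0.9977791584129194}
{'fx': 393.2586621503424, 'fy': 393.2586621503424, 'cx': 318.4865450115329, 'cy': 199.24233788817259, 'dist': array([0.00054014, 0.        , 0.        , 0.        , 0.        ]), 'eye': array([ 0.2753062 , -0.81126458,  0.73270751]), 'orientation': array([ 0.43068936, -0.05304571, -0.12969565,  0.89155587])}
{'fx': 440.3967493751254, 'fy': 440.3967493751254, 'cx': 322.865982830852, 'cy': 204.09254792320917, 'dist': array([-0.10405464,  0.        ,  0.        ,  0.        ,  0.        ]), 'eye': array([ 0.24459453, -0.00652739,  1.48374779]), 'orientation': array([-0.06026957,  0.06169452,  0.70599807, -0.70294245])}
```

View pics/top0.png

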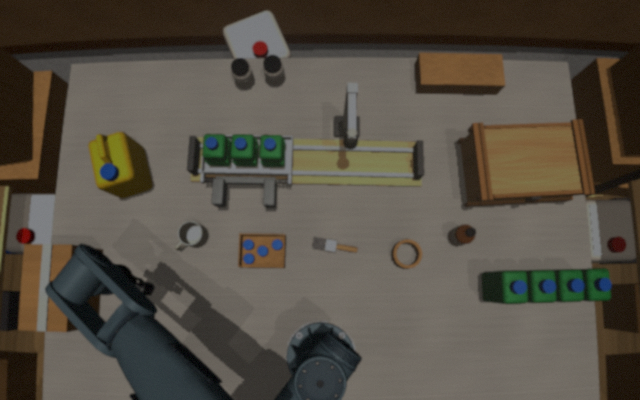

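View pics/side0.png

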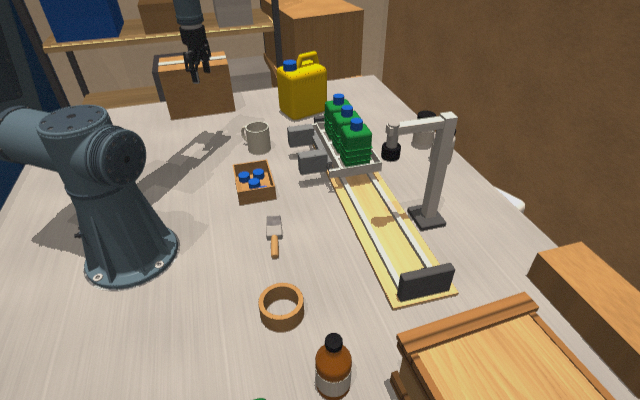

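Top: caps near (212/241/270,143), cheeks (219,191) and (269,191), stops (193,155)/(419,160), head near (351,130). Side: head at (391,150), middle cap at (347,111).

```bash
cat > h.py <<'E'
import numpy as np,cv2
from scipy.spatial.transform import Rotation as R
from workcell import r
def ray(c,p):
    K=np.array([[c["fx"],0,c["cx"]],[0,c["fy"],c["cy"]],[0,0,1]])
    u=cv2.undistortPoints(np.array([[p]],float),K,np.array(c["dist"]))[0,0]
    d=R.from_quat(c["orientation"]).apply([u[0],-u[1],-1]);return np.array(c["eye"]),d/np.linalg.norm(d)
def plane(c,p,z):
    e,d=ray(c,p);return e+d*(z-e[2])/d[2]
def tri(c1,p1,c2,p2):
    e1,d1=ray(c1,p1);e2,d2=ray(c2,p2)
    t=np.linalg.lstsq(np.c_[d1,-d2],e2-e1,rcond=None)[0]
    a,b=e1+t[0]*d1,e2+t[1]*d2;return (a+b)/2,np.linalg.norm(a-b)
def blobs(im,lo,hi,roi,amin=15):
    x0,y0,x1,y1=roi;m=cv2.inRange(cv2.cvtColor(im,cv2.COLOR_RGB2HSV),lo,hi)[y0:y1,x0:x1]
    n,_,st,ce=cv2.connectedComponentsWithStats(m)
    return [(ce[i]+[x0,y0],st[i]) for i in range(1,n) if st[i,4]>=amin]
E
python3 - <<'E'
from h import *
T=r.capture("top");S=r.capture("side")
t=sorted([b[0] for b in blobs(T["image"],(105,120,60),(130,255,255),(195,125,290,165))],key=lambda p:p[0])
s=[b for b in blobs(S["image"],(105,120,60),(130,255,255),(320,85,380,140))]
print(t,[(b[0],b[1]) for b in s])
for p in t: print("cap top",plane(T,p,.203))
for b in s: print("cap side",plane(S,(b[0][0],b[1][1]+4),.203))
for b in blobs(S["image"],(0,0,0),(180,255,45),(375,120,410,170)): print("head side",b)
for b in blobs(T["image"],(0,0,0),(180,255,50),(180,80,430,190)): print("dark top",b)
a=cv2.resize(T["image"][75:215,180:430],(750,420),interpolation=2)
b=cv2.resize(S["image"][80:310,280:470],None,fx=3,fy=3,interpolation=2)[:600]
cv2.imwrite("pics/t1.png",a[:,:,::-1]);cv2.imwrite("pics/s1.png",b[:,:,::-1])
E
```

```text
[array([211.24444444, 142.8       ]), array([240.17894737, 143.25263158]), array([269.51086957, 143.90217391])] [(array([338.34653465,  98.59405941]), array([ 13,   9,  11,  11, 101], dtype=int32)), (array([346.80733945, 110.72477064]), array([ 22,  21,  11,  11, 109], dtype=int32)), (array([356.13492063, 123.92063492]), array([ 31,  33,  12,  13, 126], dtype=int32))]
cap top [0.65930823 0.33018557 0.203     ]
cap top [0.65690928 0.24105539 0.203     ]
cap top [0.65407495 0.15144857 0.203     ]
cap side [0.9897442  1.31971691 0.203     ]
cap side [0.95614551 1.08838879 0.203     ]
cap side [0.93154892 0.89280435 0.203     ]
head side (array([390.31666667, 152.65833333]), array([  7,  23,  19,  18, 240], dtype=int32))
dark top (array([272.94117647,  81.5       ]), array([87,  0, 13,  5, 34], dtype=int32))
dark top (array([421.96261682,  87.51401869]), array([236,   0,  14,  13, 107], dtype=int32))
dark top (array([244.05128205,  84.51282051]), array([57,  2, 14,  6, 39], dtype=int32))
dark top (array([345.28384279, 134.49781659]), array([158,  38,  19,  31, 229], dtype=int32))
dark top (array([195.2184466 , 157.32038835]), array([  9,  58,  11,  37, 206], dtype=int32))
dark top (array([221.25539568, 156.62589928]), array([ 24,  58,  28,  28, 278], dtype=int32))
dark top (array([247.5       , 158.28773585]), array([ 53,  60,  25,  26, 212], dtype=int32))
dark top (array([415.77922078, 162.58441558]), array([233,  64,   9,  35, 154], dtype=int32))
dark top (array([272.52597403, 161.92207792]), array([ 82,  74,  22,  13, 154], dtype=int32))
dark top (array([208.11538462, 179.53846154]), array([25, 98,  8,  4, 26], dtype=int32))
dark top (array([225.48275862, 185.68965517]), array([ 44, 102,   5,   8,  29], dtype=int32))
```

View pics/t1.png

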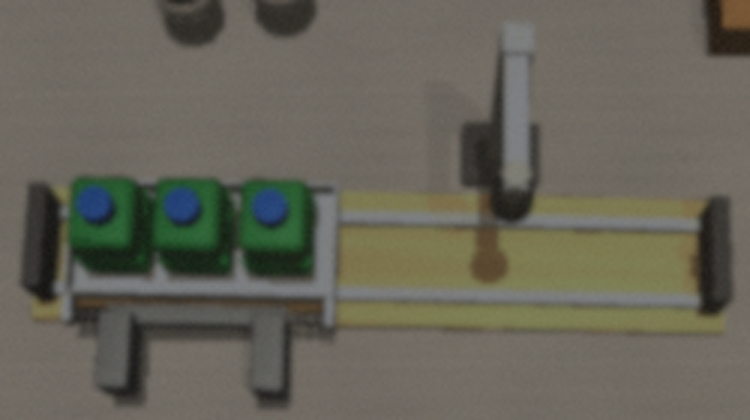

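View pics/s1.png

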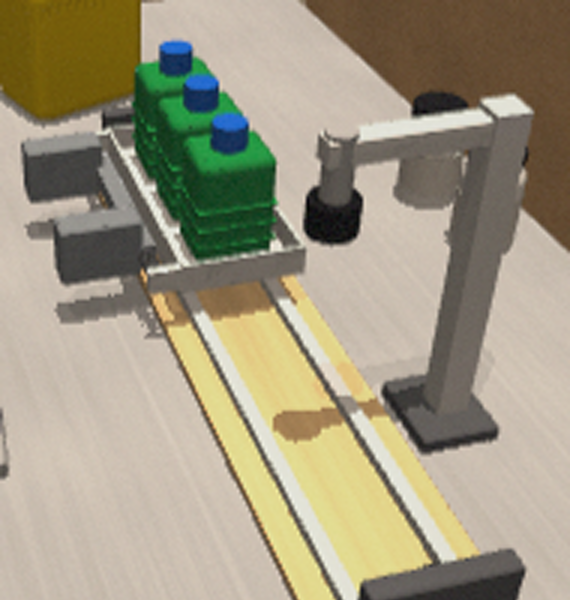

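```bash
python3 - <<'E'
from h import *
T=r.capture("top");S=r.capture("side")
for b in blobs(S["image"],(105,120,60),(130,255,255),(320,85,380,140)):
    x,y,w,h,_=b[1]; x+=320;y+=85; e=.47*w
    print("cap side top-centre",plane(S,(x+w/2-.5,y+e/2-.5),.203))
print("head side",[plane(S,(382+9,120+23+18-.5-d),.226) for d in (4,4.5,5)])
print("top rim of head black", plane(T,(180+513/3-.5,75+203/3),.24))
P=lambda u,v,z:plane(T,(180+u/3-.3,75+v/3-.3),z)
print("base corners", P(725,328,.012),P(33,318,.012))
print("stop tops inner/outer", P(45,185,.075),P(25,292,.075),P(712,198,.075),P(705,305,.075))
print("rail line",P(340,220,.02),P(700,226,.02),P(340,296,.02),P(700,301,.02))
print("cheek tops: corners",P(98,388,.112),P(128,388,.112),P(255,390,.112),P(284,390,.112))
print("bystanders: capbox",plane(T,(239,234),.05),plane(T,(286,268),.05),"mug",plane(T,(192,234),.09),"brush",plane(T,(335,245),.03),"tape",plane(T,(407,254),.048),"bottle",plane(T,(464,235),.15),plane(T,(460,237),.1))
E
```

```text
cap side top-centre [0.65775088 0.32177523 0.203     ]
cap side top-centre [0.65634224 0.23055657 0.203     ]
cap side top-centre [0.65593919 0.14699006 0.203     ]
head side [array([ 0.65293343, -0.09286092,  0.226     ]), array([ 0.65384882, -0.09083063,  0.226     ]), array([ 0.65476757, -0.08879286,  0.226     ])]
top rim of head black [ 0.64489211 -0.09176445  0.24      ]
base corners [ 0.56993268 -0.34921725  0.012     ] [0.5853105  0.44640649 0.012     ]
stop tops inner/outer [0.72415989 0.42158286 0.075     ] [0.60032974 0.43757584 0.075     ] [ 0.7049615  -0.32693289  0.075     ] [ 0.58195593 -0.31348733  0.075     ]
rail line [0.69711671 0.09220906 0.02      ] [ 0.68903276 -0.32381443  0.02      ] [0.60696606 0.09143998 0.02      ] [ 0.5998336  -0.31990113  0.02      ]
cheek tops: corners [0.48553535 0.34173152 0.112     ] [0.48540018 0.30955393 0.112     ] [0.48268969 0.1743278  0.112     ] [0.48256201 0.14364193 0.112     ]
bystanders: capbox [0.39629319 0.26544321 0.05      ] [0.28551956 0.11009658 0.05      ] mug [0.39217795 0.40991175 0.09      ] brush [ 0.36094235 -0.04947718  0.03      ] tape [ 0.32858571 -0.28376822  0.048     ] bottle [ 0.37899516 -0.44308779  0.15      ] [ 0.37776065 -0.4460767   0.1       ]
```

Layout: trolley y≈0.241, head y≈−0.091, rail line x≈0.655, yaw ≈ −1.1°. Moving towards the yoke with the fingers shut.

Call:
apply_moves([
  [-0.222,-0.085,0,0,0,-0.034],
  [-0.444,-0.169,0,0,0,-0.068],
  [-0.667,-0.254,0,0,0,-0.103],
  [-0.889,-0.338,0,0,0,-0.137],
  [-0.889,-0.338,0,0,0,-0.137],
], hand=0)

```text
time: 0.8
eef_pos: [0.3838, 0.3767, 0.1982]
eef_rot: [0.01, 1.0, -0.001, 0.001]
contact_force: [-0.6, 1.0, -0.1]
finger_gap: 0.146
grip_force: 0.0
```

```bash
cat >> h.py <<'E'
O=np.array([.512,.2415]); YA=np.array([.0193,1]);YA/=np.linalg.norm(YA); XA=np.array([YA[1],-YA[0]])
def st():
    s=r.read_state();p=s["eef_pos"];M=R.from_quat(s["eef_rot"]).as_matrix()
    print("t",round(s["time"],2),"tcp",p.round(4),"F",s["contact_force"].round(2),"gap",round(s["finger_gap"],2),"v",np.abs(s["joint_velocities"]).max().round(3))
    return s,p,M
def to(w):
    s,p,M=st();print("to go (units)",(M.T@(np.array(w)-p)/.2).round(3),"turn z to rail",np.degrees(np.arctan2(*YA)-np.arctan2(M[0,1],M[1,1])).round(2),"tool z",M[:,2].round(3))
E
python3 -c "
from h import *
to([.512,.2415,.07])"
```

```text
t 0.8 tcp [0.3838 0.3767 0.1982] F [-0.61  1.03 -0.12] gap 0.15 v 0.193
to go (units) [-0.654 -0.662  0.643] turn z to rail -0.04 tool z [ 0.002 -0.001 -1.   ]
```

Call:
apply_moves([
  [-0.163,-0.165,0,0,0,0],
  [-0.327,-0.33,0,0,0,0],
  [-0.49,-0.5,0,0,0,0],
  [-0.654,-0.662,0,0,0,0],
  [-0.654,-0.662,0,0,0,0],
])

```text
time: 1.3
eef_pos: [0.5117, 0.2423, 0.1981]
eef_rot: [0.012, 1.0, -0.001, 0.001]
contact_force: [-1.1, 0.8, -0.4]
finger_gap: 0.003
grip_force: 0.0
```

```bash
python3 - <<'E'
from h import *
to([.512,.2415,.07])
w=r.capture("wrist");t=r.capture("top");s=r.capture("side")
a=np.vstack([np.hstack([cv2.resize(w["image"],(400,250)),cv2.resize(t["image"][75:235,170:426],(400,250))]),np.hstack([cv2.resize(s["image"][60:260,250:470],(400,350)),np.zeros((350,400,3),np.uint8)])])
cv2.imwrite("pics/m2.png",a[:,:,::-1])
E
```

```text
t 1.3 tcp [0.5117 0.2423 0.1981] F [-1.07  0.8  -0.45] gap 0.0 v 0.075
to go (units) [-0.001 -0.003  0.64 ] turn z to rail -0.25 tool z [ 0.002 -0.001 -1.   ]
```

View pics/m2.png

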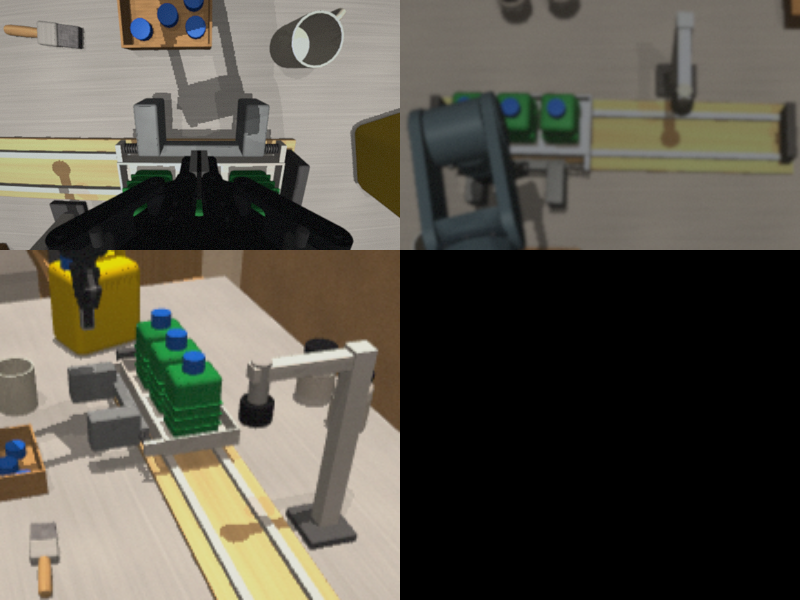

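Wrist view: shut fingers centred between the cheeks (150 and 252 px, fingers 200). Going down.

Call:
apply_moves([
  [0,0,0.2,0,0,0],
  [0,0,0.4,0,0,0],
  [0,0,0.55,0,0,0],
  [0,0,0.64,0,0,0],
  [0,0,0.64,0,0,0],
])

```text
time: 1.95
eef_pos: [0.5045, 0.2468, 0.067]
eef_rot: [0.008, 1.0, -0.001, -0.003]
contact_force: [0.1, 0.3, -1.0]
finger_gap: -0.001
grip_force: 0.0
```

```bash
cat >> h.py <<'E'
def trolley(show=True):
    t0=r.read_state()["time"];T=r.capture("top")
    b=[q for q in blobs(T["image"],(105,120,60),(130,255,255),(195,130,430,165),20)]
    P=[(plane(T,q[0],.203),q[1][4]) for q in b]
    if show: print("t",round(t0,2),[(p[0].round(4),p[1].round(4),a) for p,a in P])
    return t0,P
E
python3 - <<'E'
from h import *
to([.512,.2415,.07])
for i in range(2):trolley()
E
```

```text
t 1.95 tcp [0.5045 0.2468 0.067 ] F [ 0.05  0.27 -1.03] gap -0.0 v 0.047
to go (units) [-0.038 -0.026 -0.015] turn z to rail 0.23 tool z [-0.006 -0.001 -1.   ]
t 1.95 [(np.float64(0.6593), np.float64(0.3302), np.int32(90)), (np.float64(0.6568), np.float64(0.2408), np.int32(93)), (np.float64(0.6541), np.float64(0.1514), np.int32(92))]
t 2.0 [(np.float64(0.6593), np.float64(0.3302), np.int32(90)), (np.float64(0.6569), np.float64(0.2409), np.int32(94)), (np.float64(0.6543), np.float64(0.1514), np.int32(91))]
```

Call:
apply_moves([
  [0,-0.04,0,0,0,0],
  [0,-0.09,0,0,0,0],
  [0,-0.13,0,0,0,0],
  [0,-0.16,0,0,0,0],
  [0,-0.185,0,0,0,0],
])

```text
time: 2.55
eef_pos: [0.5081, 0.2078, 0.0704]
eef_rot: [0.009, 1.0, 0.0, 0.0]
contact_force: [0.5, -0.7, 0.9]
finger_gap: 0.002
grip_force: 0.0
```

```bash
python3 -c "
from h import *
to([.512,.2415,.07])"
```

```text
t 2.55 tcp [0.5081 0.2078 0.0704] F [ 0.48 -0.72  0.93] gap 0.0 v 0.088
to go (units) [-0.017  0.169  0.002] turn z to rail 0.05 tool z [ 0.001  0.    -1.   ]
```

Call:
apply_moves([
  [0,-0.025,0,0,0,0],
  [0,-0.05,0,0,0,0],
  [0,-0.075,0,0,0,0],
  [0,-0.1,0,0,0,0],
  [0,-0.125,0,0,0,0],
])

```text
time: 3.05
eef_pos: [0.5073, 0.1835, 0.0701]
eef_rot: [0.009, 1.0, 0.0, -0.0]
contact_force: [-0.9, 1.9, -0.2]
finger_gap: 0.0
grip_force: 0.2
```

Call:
apply_moves([
  [0,-0.025,0,0,0,0],
  [0,-0.05,0,0,0,0],
  [0,-0.075,0,0,0,0],
  [0,-0.1,0,0,0,0],
  [0,-0.125,0,0,0,0],
])

```text
time: 3.55
eef_pos: [0.5069, 0.1583, 0.0701]
eef_rot: [0.009, 1.0, -0.0, -0.0]
contact_force: [0.3, 1.0, 0.6]
finger_gap: -0.003
grip_force: 0.2
```

```bash
python3 -c "
from h import *
st();trolley()"
```

```text
t 3.55 tcp [0.5069 0.1583 0.0701] F [0.28 0.98 0.58] gap -0.0 v 0.097
t 3.55 [(np.float64(0.6586), np.float64(0.3012), np.int32(94)), (np.float64(0.656), np.float64(0.2122), np.int32(89)), (np.float64(0.6536), np.float64(0.1226), np.int32(95))]
```

Call:
apply_moves([
  [0,-0.025,0,0,0,0],
  [0,-0.05,0,0,0,0],
  [0,-0.075,0,0,0,0],
])

```text
time: 3.9
eef_pos: [0.5067, 0.1433, 0.0701]
eef_rot: [0.009, 1.0, -0.0, 0.0]
contact_force: [-0.0, -0.2, 0.2]
finger_gap: 0.0
grip_force: 0.0
```

```bash
python3 -c "
from h import *
st();trolley();trolley();trolley()"
```

```text
t 3.9 tcp [0.5067 0.1433 0.0701] F [-0.02 -0.2   0.19] gap 0.0 v 0.097
t 3.9 [(np.float64(0.6578), np.float64(0.2691), np.int32(93)), (np.float64(0.6548), np.float64(0.1794), np.int32(90)), (np.float64(0.6526), np.float64(0.0905), np.int32(91))]
t 3.95 [(np.float64(0.6578), np.float64(0.2643), np.int32(90)), (np.float64(0.6547), np.float64(0.1752), np.int32(91)), (np.float64(0.6526), np.float64(0.0852), np.int32(91))]
t 4.0 [(np.float64(0.6573), np.float64(0.2596), np.int32(94)), (np.float64(0.6547), np.float64(0.1701), np.int32(89)), (np.float64(0.6527), np.float64(0.0814), np.int32(90))]
```

Call:
apply_moves([
  [0,-0.035,0,0,0,0],
  [0,-0.07,0,0,0,0],
  [0,-0.105,0,0,0,0],
  [0,-0.14,0,0,0,0],
  [0,-0.175,0,0,0,0],
])

```text
time: 4.55
eef_pos: [0.5061, 0.108, 0.0701]
eef_rot: [0.009, 1.0, -0.0, 0.0]
contact_force: [0.1, -0.7, 0.5]
finger_gap: -0.002
grip_force: 0.0
```

Call:
apply_moves([
  [0,-0.035,0,0,0,0],
  [0,-0.07,0,0,0,0],
  [0,-0.105,0,0,0,0],
  [0,-0.14,0,0,0,0],
  [0,-0.175,0,0,0,0],
])

```text
time: 5.05
eef_pos: [0.5054, 0.0732, 0.0701]
eef_rot: [0.009, 1.0, -0.0, -0.0]
contact_force: [0.2, 0.9, 0.0]
finger_gap: -0.005
grip_force: 0.0
```

```bash
python3 -c "
from h import *
st();trolley();st()"
```

```text
t 5.05 tcp [0.5054 0.0732 0.0701] F [0.18 0.87 0.02] gap -0.0 v 0.141
t 5.05 [(np.float64(0.6541), np.float64(0.1648), np.int32(91)), (np.float64(0.6522), np.float64(0.0755), np.int32(91)), (np.float64(0.6498), np.float64(-0.0137), np.int32(92))]
t 5.1 tcp [0.5055 0.0724 0.0701] F [ 0.38 -0.71 -0.34] gap -0.0 v 0.03
```

Call:
apply_moves([
  [0,-0.035,0,0,0,0],
  [0,-0.07,0,0,0,0],
  [0,-0.105,0,0,0,0],
  [0,-0.14,0,0,0,0],
  [0,-0.17,0,0,0,0],
])

```text
time: 5.6
eef_pos: [0.5049, 0.0391, 0.0701]
eef_rot: [0.009, 1.0, -0.0, 0.0]
contact_force: [0.1, 0.5, -0.3]
finger_gap: -0.005
grip_force: 0.0
```

Call:
apply_moves([
  [0,-0.03,0,0,0,0],
  [0,-0.06,0,0,0,0],
  [0,-0.085,0,0,0,0],
])

```text
time: 5.9
eef_pos: [0.5045, 0.0222, 0.0701]
eef_rot: [0.009, 1.0, -0.0, -0.0]
contact_force: [-0.6, 0.5, -0.6]
finger_gap: -0.001
grip_force: 0.0
```

```bash
python3 -c "
from h import *
st();trolley();st()"
```

```text
t 5.9 tcp [0.5045 0.0222 0.0701] F [-0.61  0.55 -0.56] gap -0.0 v 0.099
t 5.9 [(np.float64(0.6526), np.float64(0.0905), np.int32(91)), (np.float64(0.6501), np.float64(0.0015), np.int32(92))]
t 5.95 tcp [0.5046 0.0217 0.0701] F [ 0.78 -1.08  0.54] gap 0.0 v 0.022
```

Call:
apply_moves([
  [0,-0.03,0,0,0,0],
  [0,-0.06,0,0,0,0],
  [0,-0.09,0,0,0,0],
  [0,-0.11,0,0,0,0],
  [0,-0.13,0,0,0,0],
])

```text
time: 6.45
eef_pos: [0.5041, -0.0036, 0.0701]
eef_rot: [0.009, 1.0, 0.0, -0.0]
contact_force: [0.8, 0.1, -0.2]
finger_gap: -0.004
grip_force: 0.0
```

Call:
apply_moves([
  [0,-0.02,0,0,0,0],
  [0,-0.04,0,0,0,0],
  [0,-0.06,0,0,0,0],
  [0,-0.08,0,0,0,0],
  [0,-0.1,0,0,0,0],
])

```text
time: 6.95
eef_pos: [0.5037, -0.0236, 0.0701]
eef_rot: [0.009, 1.0, -0.0, -0.0]
contact_force: [0.6, -0.9, 0.7]
finger_gap: -0.005
grip_force: 0.2
```

Call:
apply_moves([
  [0,-0.02,0,0,0,0],
  [0,-0.04,0,0,0,0],
  [0,-0.06,0,0,0,0],
  [0,-0.08,0,0,0,0],
  [0,-0.1,0,0,0,0],
])

```text
time: 7.45
eef_pos: [0.5034, -0.0435, 0.0701]
eef_rot: [0.009, 1.0, 0.0, 0.0]
contact_force: [0.3, 0.5, 0.4]
finger_gap: -0.005
grip_force: 0.1
```

```bash
python3 -c "
from h import *
st();trolley();trolley();trolley();st()"
```

```text
t 7.45 tcp [ 0.5034 -0.0435  0.0701] F [0.33 0.46 0.35] gap -0.0 v 0.078
t 7.45 [(np.float64(0.6498), np.float64(-0.0129), np.int32(93)), (np.float64(0.6453), np.float64(-0.1923), np.int32(95)), (np.float64(0.6422), np.float64(-0.1104), np.int32(28))]
t 7.5 [(np.float64(0.6495), np.float64(-0.0129), np.int32(93)), (np.float64(0.6453), np.float64(-0.1923), np.int32(95)), (np.float64(0.6426), np.float64(-0.1106), np.int32(27))]
t 7.55 [(np.float64(0.6495), np.float64(-0.0131), np.int32(92)), (np.float64(0.6455), np.float64(-0.1918), np.int32(94)), (np.float64(0.6422), np.float64(-0.1106), np.int32(26))]
t 7.6 tcp [ 0.5035 -0.0434  0.0701] F [ 0.71  0.71 -0.2 ] gap 0.0 v 0.006
```

```bash
python3 - <<'E'
from h import *
trolley();st()
T=r.capture("top");S=r.capture("side")
a=cv2.resize(T["image"][110:180,320:395],(375,350),interpolation=0);b=cv2.resize(S["image"][110:200,340:440],(400,360),interpolation=0)[:350]
cv2.imwrite("pics/e3.png",np.hstack([a,b])[:,:,::-1])
E
```

```text
t 7.6 [(np.float64(0.6497), np.float64(-0.0128), np.int32(94)), (np.float64(0.6455), np.float64(-0.1918), np.int32(94)), (np.float64(0.6419), np.float64(-0.1103), np.int32(28))]
t 7.65 tcp [ 0.5035 -0.0433  0.0701] F [-0.2   0.09  0.37] gap -0.0 v 0.005
```

View pics/e3.png

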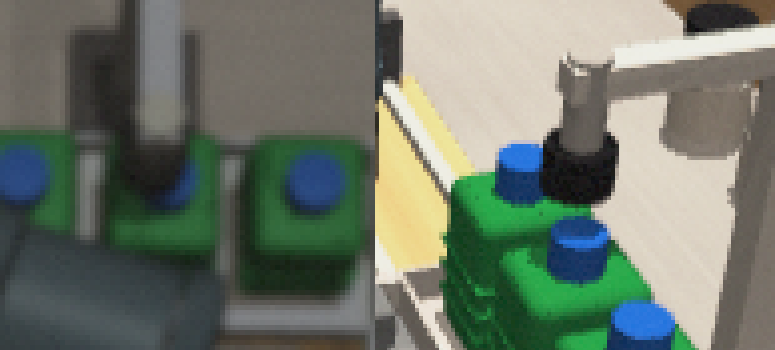

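```bash
python3 - <<'E'
from h import *
S=r.capture("side");T=r.capture("top")
print("side head",plane(S,(390.9,156),.226),"cap",plane(S,(391,168.1),.203))
for z in(.228,.245):print("top head",plane(T,(320+158/5-.5,110+165/5),z))
print("cap",plane(T,(320+169/5-.5,110+179/5),.203))
g=cv2.cvtColor(T["image"],cv2.COLOR_RGB2GRAY)
for y in range(139,150,2):print(y,g[y,340:366])
trolley();st()
E
```

```text
side head [ 0.65362289 -0.09075881  0.226     ] cap [ 0.64881893 -0.10739541  0.203     ]
top head [ 0.64771506 -0.09435531  0.228     ]
top head [ 0.64225772 -0.09316632  0.245     ]
cap [ 0.64686868 -0.10262243  0.203     ]
139 [56 53 48 42 35 31 34 43 52 55 55 51 51 57 57 49 43 48 61 70 72 69 65 68
 68 70]
141 [71 54 43 40 33 32 33 34 40 41 42 41 39 40 41 37 35 47 63 75 76 71 63 67
 79 89]
143 [ 69  51  43  35  30  28  28  30  29  32  34  34  35  32  32  34  38  51
  63  69  74  73  65  82 107 122]
145 [ 61  42  41  34  33  29  28  27  27  32  34  30  31  30  31  33  45  57
  67  74  73  71  68  84 107 113]
147 [50 37 40 40 38 34 26 26 26 27 26 28 28 28 33 45 57 65 69 73 76 71 68 81
 99 97]
149 [45 38 42 42 39 39 41 35 27 26 27 30 36 38 44 49 58 62 70 75 77 72 67 82
 95 89]
t 7.85 [(np.float64(0.65), np.float64(-0.0098), np.int32(92)), (np.float64(0.6456), np.float64(-0.1889), np.int32(94))]
t 7.9 tcp [ 0.5034 -0.043   0.0701] F [-0.61 -0.07 -0.01] gap -0.0 v 0.003
```

The trolley is drifting slowly back (+y) off the spring, towards the mark; moving the finger to the other cheek to catch it.

Call:
apply_moves([
  [0,-0.08,0,0,0,0],
  [0,-0.2,0,0,0,0],
  [0,-0.32,0,0,0,0],
  [0,-0.42,0,0,0,0],
  [0,-0.45,0,0,0,0],
])

```text
time: 8.4
eef_pos: [0.502, -0.1348, 0.0702]
eef_rot: [0.01, 1.0, -0.0, 0.0]
contact_force: [-0.3, 0.1, 0.4]
finger_gap: -0.002
grip_force: 0.0
```

```bash
python3 -c "
from h import *
st();trolley();trolley();st()"
```

```text
t 8.4 tcp [ 0.502  -0.1348  0.0702] F [-0.3   0.11  0.4 ] gap -0.0 v 0.082
t 8.4 [(np.float64(0.65), np.float64(-0.0007), np.int32(90)), (np.float64(0.6458), np.float64(-0.1792), np.int32(92))]
t 8.45 [(np.float64(0.6501), np.float64(0.0001), np.int32(91)), (np.float64(0.6459), np.float64(-0.1784), np.int32(91))]
t 8.5 tcp [ 0.5018 -0.1336  0.07  ] F [-0.12  0.1  -0.21] gap 0.0 v 0.027
```

Call:
apply_moves([
  [0,-0.028,0,0,0,0],
  [0,-0.026,0,0,0,0],
  [0,-0.024,0,0,0,0],
  [0,-0.022,0,0,0,0],
  [0,-0.02,0,0,0,0],
])

```text
time: 9.0
eef_pos: [0.5018, -0.1367, 0.0701]
eef_rot: [0.008, 1.0, 0.0, -0.0]
contact_force: [0.2, 0.6, 0.8]
finger_gap: 0.002
grip_force: 0.1
```

Call:
apply_moves([
  [0,0.002,0,0,0,0],
  [0,0.004,0,0,0,0],
  [0,0.006,0,0,0,0],
])

```text
time: 9.3
eef_pos: [0.5018, -0.1359, 0.0701]
eef_rot: [0.009, 1.0, -0.0, -0.0]
contact_force: [-0.4, 0.7, -0.1]
finger_gap: 0.003
grip_force: 0.0
```

```bash
python3 -c "
from h import *
st();trolley();trolley();st()"
```

```text
t 9.3 tcp [ 0.5018 -0.1359  0.0701] F [-0.43  0.74 -0.1 ] gap 0.0 v 0.007
t 9.3 [(np.float64(0.65), np.float64(0.0036), np.int32(90)), (np.float64(0.6463), np.float64(-0.1752), np.int32(95))]
t 9.35 [(np.float64(0.6502), np.float64(0.003), np.int32(92)), (np.float64(0.646), np.float64(-0.1754), np.int32(93))]
t 9.4 tcp [ 0.5018 -0.136   0.0701] F [-0.46  0.52  0.3 ] gap 0.0 v 0.002
```

Call:
apply_moves([
  [0,0.1,0,0,0,0],
  [0,0.25,0,0,0,0],
  [0,0.4,0,0,0,0],
  [0,0.46,0,0,0,0],
  [0,0.48,0,0,0,0],
])

```text
time: 9.9
eef_pos: [0.5034, -0.039, 0.0701]
eef_rot: [0.008, 1.0, -0.0, 0.0]
contact_force: [-0.1, -0.2, 0.0]
finger_gap: -0.001
grip_force: 0.0
```

```bash
python3 -c "
from h import *
st();trolley();trolley();st()"
```

```text
t 9.9 tcp [ 0.5034 -0.039   0.0701] F [-0.07 -0.24  0.  ] gap -0.0 v 0.062
t 9.9 [(np.float64(0.65), np.float64(-0.002), np.int32(91)), (np.float64(0.6458), np.float64(-0.1805), np.int32(96))]
t 9.95 [(np.float64(0.6499), np.float64(-0.0025), np.int32(90)), (np.float64(0.646), np.float64(-0.1807), np.int32(96))]
t 10.0 tcp [ 0.5037 -0.0401  0.0702] F [-0.68 -0.11 -0.01] gap -0.0 v 0.021
```

Call:
apply_moves([
  [0,0.017,0,0,0,0],
  [0,0.015,0,0,0,0],
  [0,0.013,0,0,0,0],
  [0,0.011,0,0,0,0],
  [0,0.009,0,0,0,0],
])

```text
time: 10.5
eef_pos: [0.5035, -0.0386, 0.0701]
eef_rot: [0.009, 1.0, -0.0, 0.0]
contact_force: [-0.6, -0.3, -0.8]
finger_gap: 0.001
grip_force: 0.0
```

Call:
apply_moves([
  [0,-0.002,0,0,0,0],
  [0,-0.004,0,0,0,0],
])

```text
time: 10.7
eef_pos: [0.5034, -0.0391, 0.0701]
eef_rot: [0.009, 1.0, -0.0, -0.0]
contact_force: [-0.2, 0.3, -0.2]
finger_gap: 0.0
grip_force: 0.0
```

```bash
python3 -c "
from h import *
st();trolley();trolley();st()"
```

```text
t 10.7 tcp [ 0.5034 -0.0391  0.0701] F [-0.21  0.28 -0.15] gap 0.0 v 0.009
t 10.7 [(np.float64(0.6497), np.float64(-0.0051), np.int32(93)), (np.float64(0.6458), np.float64(-0.1837), np.int32(95))]
t 10.75 [(np.float64(0.65), np.float64(-0.0051), np.int32(92)), (np.float64(0.6458), np.float64(-0.1837), np.int32(95))]
t 10.8 tcp [ 0.5035 -0.0391  0.0701] F [ 0.21 -0.31 -0.09] gap -0.0 v 0.001
```

Call:
apply_moves([
  [0,-0.06,0,0,0,0],
  [0,-0.13,0,0,0,0],
  [0,-0.2,0,0,0,0],
  [0,-0.25,0,0,0,0],
  [0,-0.25,0,0,0,0],
])

```text
time: 11.3
eef_pos: [0.5027, -0.091, 0.0702]
eef_rot: [0.01, 1.0, -0.0, 0.0]
contact_force: [-0.1, -0.9, 0.0]
finger_gap: 0.001
grip_force: 0.0
```

```bash
python3 -c "
from h import *
st();[trolley() for i in range(4)];st()"
```

```text
t 11.3 tcp [ 0.5027 -0.091   0.0702] F [-0.07 -0.89  0.05] gap 0.0 v 0.028
t 11.3 [(np.float64(0.6501), np.float64(-0.0036), np.int32(91)), (np.float64(0.6456), np.float64(-0.1826), np.int32(93))]
t 11.35 [(np.float64(0.6501), np.float64(-0.0036), np.int32(91)), (np.float64(0.6458), np.float64(-0.1822), np.int32(92))]
t 11.4 [(np.float64(0.65), np.float64(-0.0035), np.int32(92)), (np.float64(0.6458), np.float64(-0.1822), np.int32(94))]
t 11.45 [(np.float64(0.65), np.float64(-0.0035), np.int32(92)), (np.float64(0.6458), np.float64(-0.182), np.int32(95))]
t 11.5 tcp [ 0.5024 -0.0888  0.07  ] F [ 0.19  0.62 -0.12] gap -0.0 v 0.007
```

Call:
apply_moves([
  [0,0,-0.1,0,0,0],
  [0,0,-0.25,0,0,0],
  [0,0,-0.4,0,0,0],
  [0,0,-0.55,0,0,0],
  [0,0,-0.6,0,0,0],
])

```text
time: 12.0
eef_pos: [0.5044, -0.0891, 0.1935]
eef_rot: [0.008, 1.0, -0.001, 0.003]
contact_force: [0.3, -0.1, 0.5]
finger_gap: -0.002
grip_force: 0.0
```

Call:
apply_moves([
  [0.1,0,0,0,0,0],
  [0.25,0,0,0,0,0],
  [0.4,0,0,0,0,0],
  [0.5,0,0,0,0,0],
  [0.5,0,0,0,0,0],
])

```text
time: 12.5
eef_pos: [0.4006, -0.0864, 0.189]
eef_rot: [0.009, 1.0, 0.0, -0.001]
contact_force: [-0.1, -0.2, -0.3]
finger_gap: -0.001
grip_force: 0.0
```

```bash
python3 - <<'E'
from h import *
st();[trolley() for i in range(3)]
T=r.capture("top");S=r.capture("side")
a=cv2.resize(T["image"][110:180,320:395],(375,350),interpolation=0);b=cv2.resize(S["image"][110:200,340:440],(400,360),interpolation=0)[:350]
cv2.imwrite("pics/e4.png",np.hstack([a,b])[:,:,::-1])
E
```

```text
t 12.5 tcp [ 0.4006 -0.0864  0.189 ] F [-0.11 -0.24 -0.26] gap -0.0 v 0.064
t 12.5 [(np.float64(0.6498), np.float64(-0.0013), np.int32(92)), (np.float64(0.6454), np.float64(-0.18), np.int32(94))]
t 12.55 [(np.float64(0.6501), np.float64(-0.0012), np.int32(91)), (np.float64(0.6455), np.float64(-0.1798), np.int32(93))]
t 12.6 [(np.float64(0.65), np.float64(-0.0007), np.int32(92)), (np.float64(0.6459), np.float64(-0.1797), np.int32(92))]
```

View pics/e4.png

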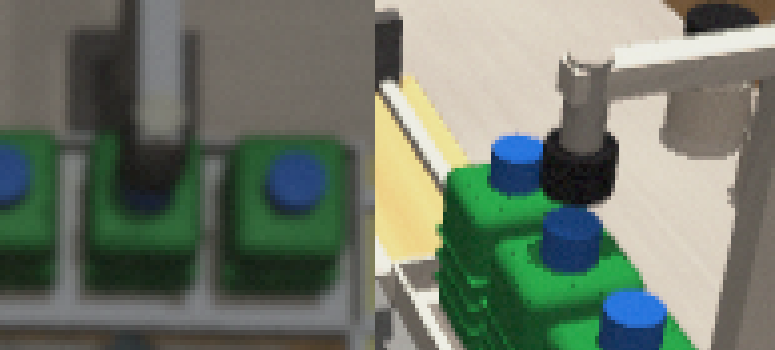

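The middle cap now sits right under the head (top view: cap at ~(150,190) under the disc at (156,165)); the hand is clear. Waiting out the stand time.

Call:
apply_moves([
  [0,0,0,0,0,0],
  [0,0,0,0,0,0],
  [0,0,0,0,0,0],
  [0,0,0,0,0,0],
  [0,0,0,0,0,0],
])

```text
time: 13.25
eef_pos: [0.4027, -0.0873, 0.1901]
eef_rot: [0.009, 1.0, -0.0, 0.0]
contact_force: [-0.1, -0.1, 0.1]
finger_gap: 0.004
grip_force: 0.0
```

Call:
apply_moves([
  [0,0,0,0,0,0],
  [0,0,0,0,0,0],
  [0,0,0,0,0,0],
  [0,0,0,0,0,0],
  [0,0,0,0,0,0],
])

```text
time: 13.75
eef_pos: [0.4026, -0.0873, 0.1901]
eef_rot: [0.009, 1.0, -0.0, 0.0]
contact_force: [0.1, 0.9, -0.5]
finger_gap: -0.003
grip_force: 0.0
```

```bash
python3 -c "
from h import *
[trolley() for i in range(3)]"
```

```text
t 13.75 [(np.float64(0.65), np.float64(0.0004), np.int32(93)), (np.float64(0.646), np.float64(-0.1783), np.int32(92))]
t 13.8 [(np.float64(0.6501), np.float64(0.0006), np.int32(92)), (np.float64(0.6459), np.float64(-0.1783), np.int32(93))]
t 13.85 [(np.float64(0.65), np.float64(0.0005), np.int32(90)), (np.float64(0.6461), np.float64(-0.1781), np.int32(93))]
```

Call:
apply_moves([
  [0,0,0,0,0,0],
  [0,0,0,0,0,0],
  [0,0,0,0,0,0],
  [0,0,0,0,0,0],
  [0,0,0,0,0,0],
])

```text
time: 14.4
eef_pos: [0.4026, -0.0872, 0.1901]
eef_rot: [0.009, 1.0, 0.0, 0.0]
contact_force: [-0.3, -1.0, -0.0]
finger_gap: 0.0
grip_force: 0.0
```

Call:
apply_moves([
  [0,0,0,0,0,0],
  [0,0,0,0,0,0],
  [0,0,0,0,0,0],
  [0,0,0,0,0,0],
  [0,0,0,0,0,0],
])

```text
time: 14.9
eef_pos: [0.4026, -0.0873, 0.1901]
eef_rot: [0.009, 1.0, 0.0, -0.0]
contact_force: [0.2, -0.5, -0.6]
finger_gap: 0.002
grip_force: 0.0
```

Call:
apply_moves([
  [0,0,0,0,0,0],
  [0,0,0,0,0,0],
  [0,0,0,0,0,0],
  [0,0,0,0,0,0],
  [0,0,0,0,0,0],
])

```text
time: 15.4
eef_pos: [0.4026, -0.0873, 0.1901]
eef_rot: [0.009, 1.0, -0.0, -0.0]
contact_force: [0.1, -0.2, 0.7]
finger_gap: 0.004
grip_force: 0.0
```

```bash
python3 -c "
from h import *
trolley();print(r.finish_job())"
```

```text
t 15.4 [(np.float64(0.6497), np.float64(0.0016), np.int32(91)), (np.float64(0.6458), np.float64(-0.1773), np.int32(95))]
the job is handed in; nothing more can be done
None
```

I handed the job in at about 15.4 s with the trolley standing free under the capping head: by the cameras it was about 3–6 mm from the mark, drifting under 1 mm/s, with the hand clear for over 4 s. The judge's verdict was not returned.

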